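# Level the scale shelf with spirit level and levelling foot

## Task

The counting scale needs a level shelf: stand the spirit level on the middle of the small grey shelf, along its length, press it down flat and let go to read it, then turn the hexagonal knob of the levelling foot until the bubble stands between the lines. Finish by pressing the level down flat on the shelf again with a light push of about 10 N, and stop there still pressing, with the bubble centred. Leave the fittings and tools lying about the bench alone.

Things in the scene. Friction and masses are not known exactly. Their poses are not given: they have to be found in the camera images.
- shelf: small grey steel shelf for the scale: bare plate 180 x 300 mm, top 78 mm above the bench, 14 mm upstand on the long edge at +x. Origin: centre of the top surface; z up, y along its length from the hinge end (pin 130 mm from centre) to the levelling-foot end (+y). It starts 4 to 12 mrad low at the foot end and stays where the foot holds it, also when pressed.
- foot (a joint): turning angle of the levelling foot, rad; grows clockwise seen from above, which raises the foot end of the shelf: 1 rad tilts the shelf 2.5 mrad, moving the bubble 3 mm towards the foot end. Level is at no fixed value (the bench is not true): only the bubble tells. Turns stiffly (0.12 N m), stays where it is left, travel enough both ways.
- foot_grip (a point): middle of the black hexagonal knob on top of the foot's upright spindle, 190 mm from the shelf's centre along its +y; 38 mm across flats, 30 mm high, middle 119 mm above the bench, over 25 mm of thin spindle free below it above the steel lug. z up; x is square to a pair of flats (others every 60 degrees) and turns with the knob, which does not rise or sink.
- level: plain aluminium spirit level, 200 mm long (x), 28 mm wide (y), 42 mm high (z), dark end caps, green vial in a window in the middle of its top; loose on the bench at the right, standing on its base; 0.28 to 0.44 kg. Origin: centre of its underside. Its top is flush for pressing everywhere; press near the middle.
- bubble (a joint): position of the pale bubble along the level's x axis, m, 0 in the middle of the vial; it runs to the high end, 1.2 mm per mrad of slope, 17.5 mm at most, and settles in about 1 s. The bubble is 14 mm long, the two black lines are 18 mm apart: it stands between them within 2 mm of the middle.
- adapter: bystander: a pipe adapter, blue nut and black thread, standing upright, 50 mm across, 72 mm high; origin at the centre of its underside
- coupling: bystander: a straight pipe coupling with two grey nuts, lying, 96 x 52 x 52 mm; origin under its middle
- tee: bystander: a pipe tee with three grey nuts, lying, 124 x 88 mm, 52 mm high; origin under its middle
- elbow: bystander: a pipe elbow with two blue nuts, lying, 84 x 84 mm, 52 mm high; origin under its corner
- reel: bystander: a white reel of thread tape lying flat, 56 mm across, 17 mm high; origin at the centre of its underside
- spanner: bystander: a 200 mm steel spanner lying flat on the bench; origin under its middle
- bush: bystander: a brass bush standing upright, 48 mm across, 42 mm high; origin at the centre of its underside
Things that resemble listed ones, but are neither listed nor needed, are in the scene too. Leave any orange look-alike of the level alone.

How it is judged:
On the way, in this order (a step that is already met when the one before it is completed fails the run):
1. the level stands along the middle of the shelf and is pressed down on it (x of level in the frame of shelf between -0.06 and 0.06 m and y of level in the frame of shelf between -0.08 and 0.08 m and z of level in the frame of shelf between -0.004 and 0.005 m and angle between the x axis of level and the y axis of shelf, either way round below 0.2 rad and angle between the z axis of level and the z axis of shelf, either way round below 0.03 rad and contact force between level and shelf above 5.5 N), for 0.2 s.
2. the foot is turned until the bubble stands between the lines, with the hand off the level (x of level in the frame of shelf between -0.06 and 0.06 m and y of level in the frame of shelf between -0.08 and 0.08 m and z of level in the frame of shelf between -0.004 and 0.005 m and angle between the x axis of level and the y axis of shelf, either way round below 0.2 rad and angle between the z axis of level and the z axis of shelf, either way round below 0.03 rad and value of joint bubble between -0.002 and 0.002 m and angle between shelf's own z axis and vertical below 0.0025 rad and velocity of joint foot between -0.1 and 0.1 rad/s and contact force between the fingers and level below 0.5 N), for 0.5 s.
At the end, for the whole second after the job is handed in: The level lies along the middle of the shelf (60 mm across, 80 mm along, 0.2 rad), still pressed by the fingers (over 3 N; 7 to 45 N between level and shelf with its weight), bubble within 2 mm of the middle, shelf within 2.5 mrad of horizontal, foot and level at rest (x of level in the frame of shelf between -0.06 and 0.06 m and y of level in the frame of shelf between -0.08 and 0.08 m and z of level in the frame of shelf between -0.004 and 0.005 m and angle between the x axis of level and the y axis of shelf, either way round below 0.2 rad and angle between the z axis of level and the z axis of shelf, either way round below 0.03 rad and value of joint bubble between -0.002 and 0.002 m and angle between shelf's own z axis and vertical below 0.0025 rad and velocity of joint foot between -0.1 and 0.1 rad/s and contact force between level and shelf between 7 and 45 N and contact force between the fingers and level above 3 N and linear speed of level below 0.02 m/s); the arm keeps its last pose, push and grip.
It fails at once if a fitting or tool lying on the bench is moved more than 30 mm (distance of any of adapter, coupling, tee, elbow, reel, spanner, bush from where it was at the start of the episode above 0.03 m).
It fails at once if the level is pushed on the shelf with more than 80 N (contact force between level and shelf above 80 N).
It also fails if it takes over 67 s, if anything falls off the work surface, if the arm or the gripper's body presses on something with over 40 N, if the wrist force passes 120 N, or if a joint passes its speed limit or range.

## Robot

A 7-joint arm with a two-finger parallel gripper is mounted at the origin on the work surface. World frame = base frame: x ahead of the robot, y to its left, z up, the work surface at z = 0. Lengths are in m, angles in rad, forces in N, time in s.
With the tool pointing down it reaches from about 0.425 to 0.8 m from the base axis. Payload 8.3 kg.
Tool frame: the origin (TCP) lies on the centre line of the jaws, within the pads' length; the fingertips stand 8 mm ahead of it and the grasp point (between the pads) lies 11 mm behind it; z points along the fingers, y is the direction in which the jaws open and shut (so a half turn about z gives the same grasp; the last joint's range is limited). The gripper opens to 85 mm and grips with 20 to 120 N. Pads are 22 mm wide; open, the fingers measure 114 mm over their backs; the gripper's body (76 mm by 85 mm) begins 54 mm behind the grasp point. The pads swing forward as they close: fully open they stand 13 mm farther back than shut.
Start: joints at [-1.352, 0.383, 0.016, 1.37, -0.006, 1.388, -0.046], TCP at [0.174, 0.6, 0.239] pointing down, gripper open.
Joint ranges: [-2.95, 2.95], [-0.25, 2.06], [-1.52, 1.56], [0.18, 2.33], [-1.44, 4.58], [0.02, 2.06], [-3.01, 3.01]. Speed limits (rad/s): [2.39, 2.39, 3.01, 3.01, 3.14, 3.14, 3.14].

## Interface

Orientations are given as a unit quaternion [w, x, y, z].
In Python, from plant import ctrl gives the robot as it stands.
- The arm moves only by the tool apply_moves, never from a script. Its argument "deltas" is a list of rows, each a list of 7 numbers: the shift along the tool's x, y, z in cm, then the turn, a rotation vector about the tool's x, y, z in rad, then the closure, from 0 (fully open) to 1 (shut). A call has 1 to 20 rows; each row is the pose to reach, as a shift and turn from the pose commanded when the call began, along the tool's axes at that moment; what a row does not reach only later rows make up. A row lasts 1/8 s, in which the tool goes at most 62.5 mm and 10.7 degrees, less where a joint would pass 70% of its speed; a pose out of reach is approached as far as the arm can. A call with a gripper value outside its range is refused whole. The fingers move at their own pace and stop on an object; "grip_force" is the grip in N (left out, the last holds). Time passes only in rows, so rows that repeat a pose let the fingers close. It gives the time, the measured TCP pose, the force and the opening at its end, in the units of the state.
- ctrl.sense(): the state, without advancing time (a new reading comes with each control period).
- ctrl.capture(name): name is "scene" or "top" or "wrist"; returns a dict with "img" (480x640x3 uint8, red, green, blue), "fx", "fy", "cx", "cy" (pixels), "world_from_camera" (4x4, takes a point from camera to world coordinates). Camera axes: x right, y down, z forward; pixel columns grow to the right and rows downward; lengths in m; the calibration is good to about 2 mm. A picture is of the moment at which its call begins. There is no depth.
- ctrl.finish_job(): hands the job in, once; it reports no verdict.
Trained networks look in a picture, given as the dict that the camera call returned (one of the last four; its "shot" number tells which), for a name from the list of things; names that differ only in an ending like _2 or _b are one class to them, and where a whole thing is asked for, a point or a joint stands for the part that bears it (a point fixed in the world has none). Each returns a list of dicts, best first, with "confidence" (0 to 1); they miss things now and then, are a little off and sometimes report something else, mostly with a low value. They report only what shows in the picture. A call takes as long as a camera call. They do not tell look-alikes from the thing itself.
- ctrl.masks_of(picture, thing): "region" (480x640 bool, what is visible of it) and "rect" ([left, top, right, bottom] in pixels, round what is visible of it).
The state is a dict: "t": time; "q": joint angles; "joint_vel": joint speeds; "effort": joint torques, N m; "ee_pos": TCP position; "orientation": TCP orientation; "contact_force": force on the tool from outside, world axes, zero at the start; "torque": the same for the moment, N m; "gripper_width": opening from 0.0 (shut) to 1.0 (fully open).
Only numpy, scipy, OpenCV 4.12 (cv2) and the standard library are available. Lean on these libraries where they do the work, as an engineer would, in place of code of your own. Each camera call takes 0.05 s, during which the arm holds its last target.

## Working session

There is one attempt and no reset: what is moved stays moved. The work goes in short steps, Python scripts to look and compute and a tool call to move; the robot and the scene stay as the last step left them, time stands still between calls to the robot, and variables do not carry over. Pictures are saved under pics/ and viewed, and the job is handed in when it is done.

Besides the shell and the picture viewer there is one more tool, called after "Request:" by a JSON object that holds its "name" and its "arguments", one argument or row to a line. apply_moves: Moves the arm, as the interface text tells. Its arguments: {"type":"object","properties":{"deltas":{"type":"array","items":{"type":"array","items":{"type":"number"}}},"grip_force":{"type":"number"}},"required":["deltas"]}

```bash
ls; mkdir -p pics
python3 - <<'E'
from plant import ctrl
import cv2,pickle
s=ctrl.sense();print({k:(v if not hasattr(v,'round') else v) for k,v in s.items()})
P={}
for n in ["scene","top"]:
    p=ctrl.capture(n);P[n]=p
    cv2.imwrite(f"pics/{n}0.png",p["img"][:,:,::-1]); print(n,p["fx"],p["cx"],p["cy"],p["world_from_camera"])
    for th in ["shelf","foot_grip","level","bubble","spanner","adapter","bush","tee","elbow","coupling","reel"]:
        for m in ctrl.masks_of(p,th)[:3]: print(n,th,round(m["confidence"],2),m["rect"],m["region"].sum())
pickle.dump(P,open("p0.pkl","wb"))
E
```

```text
pics
{'t': 0.0, 'q': array([-1.35190393,  0.38421945,  0.0163981 ,  1.37115598, -0.00632632,
        1.38818926, -0.04649994]), 'joint_vel': array([-0.0013132 ,  0.00075302, -0.00063951,  0.00053579, -0.00115749,
       -0.00054707,  0.00097588]), 'effort': array([-8.41415604e-04, -6.27600002e+01,  8.44146609e-01, -3.71812069e+01,
        1.67213118e-02,  1.47977279e-02, -1.03155330e-06]), 'ee_pos': array([0.1736341 , 0.59989307, 0.23828986]), 'orientation': array([-1.26671811e-04,  1.40412299e-01,  9.90092653e-01, -9.53197591e-04]), 'contact_force': array([-0.433772  ,  0.34617429, -0.57847817]), 'torque': array([-0.02433342, -0.00936261,  0.04552801]), 'gripper_width': 0.9989006326995461}
scene 568.2085878588126 319.31323882723865 237.97615501625717 [[ 0.19396555  0.78511429 -0.58819463  1.32508196]
 [ 0.98097895 -0.15058748  0.12248964 -0.20065375]
 [ 0.00759362 -0.60076532 -0.79938937  1.23605358]
 [ 0.          0.          0.          1.        ]]
scene shelf 0.9 [290.5, 203.6, 435.2, 295.2] 7702
scene foot_grip 0.55 [290.7, 201.4, 438.0, 294.2] 7627
scene foot_grip 0.52 [416.3,
[... 780 characters left out ...]
0.01545771]
 [ 0.02346583 -0.15843425 -0.98709065  1.36724216]
 [ 0.          0.          0.          1.        ]]
top shelf 0.85 [185.4, 184.8, 354.3, 296.0] 11479
top foot_grip 0.75 [179.6, 250.9, 198.6, 271.2] 333
top level 0.91 [399.7, 231.4, 459.2, 303.1] 1253
top level 0.82 [446.8, 323.3, 471.5, 417.7] 1544
top level 0.19 [385.6, 132.2, 406.7, 157.4] 345
top spanner 0.78 [72.1, 279.9, 155.5, 334.1] 730
top adapter 0.57 [371.7, 307.6, 396.5, 329.5] 381
top bush 0.54 [388.0, 132.3, 406.8, 156.1] 347
top tee 0.79 [266.2, 102.9, 307.9, 157.4] 1457
top elbow 0.8 [502.6, 269.5, 546.5, 304.5] 1089
top coupling 0.6 [492.5, 199.4, 535.8, 237.7] 903
top reel 0.71 [128.6, 176.6, 157.3, 200.5] 459
```

View pics/scene0.png

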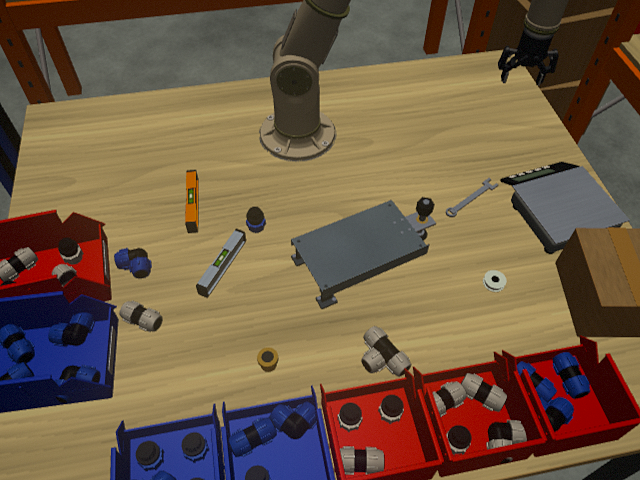

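View pics/top0.png

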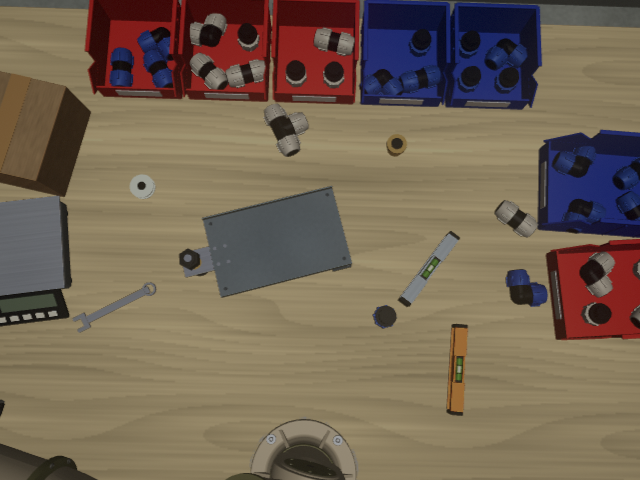

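The pictures show the aluminium level at top px (430,268), with the adapter beside it at (385,316). The orange look-alike is at (458,370), the shelf centre about (277,243), and the knob at (189,259). Next I convert these to world positions.

```bash
cat > h.py <<'E'
import numpy as np,cv2
def ray(p,u,v):
    T=np.asarray(p["world_from_camera"]);d=T[:3,:3]@np.array([(u-p["cx"])/p["fx"],(v-p["cy"])/p["fy"],1.0]);return T[:3,3],d
def onz(p,u,v,z):
    o,d=ray(p,u,v);return o+d*(z-o[2])/d[2]
def proj(p,X):
    T=np.asarray(p["world_from_camera"]);c=T[:3,:3].T@(np.asarray(X,float)-T[:3,3]);return np.array([p["fx"]*c[0]/c[2]+p["cx"],p["fy"]*c[1]/c[2]+p["cy"]])
def tri(p,a,q,b):
    o1,d1=ray(p,*a);o2,d2=ray(q,*b)
    s=np.linalg.lstsq(np.c_[d1,-d2],o2-o1,rcond=None)[0]
    A,B=o1+s[0]*d1,o2+s[1]*d2;return (A+B)/2,np.linalg.norm(A-B)
def cen(m):
    r=m["region"];ys,xs=np.nonzero(r);return xs.mean(),ys.mean()
def box(m):
    ys,xs=np.nonzero(m["region"]);return cv2.minAreaRect(np.c_[xs,ys].astype(np.float32))
def hexv(p):return None
E
python3 - <<'E'
import pickle,numpy as np,cv2
from h import *
P=pickle.load(open("p0.pkl","rb"))
for k in P:
    cv2.imwrite(f"pics/{k}z.png",cv2.resize(P[k]["img"][150:330,160:480] if k=="top" else P[k]["img"][170:320,180:480],None,fx=2.5 if k=="top" else 2.6,fy=2.5 if k=="top" else 2.6,interpolation=cv2.INTER_CUBIC)[:,:,::-1])
E
```

```text
(no output)
```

View pics/topz.png

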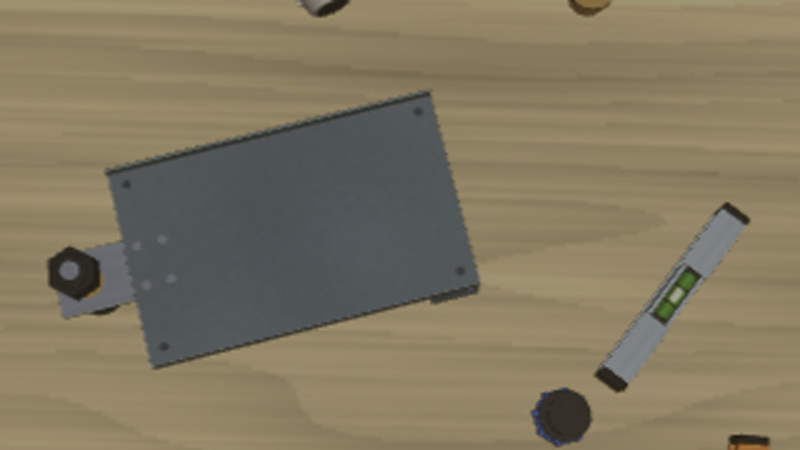

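View pics/scenez.png

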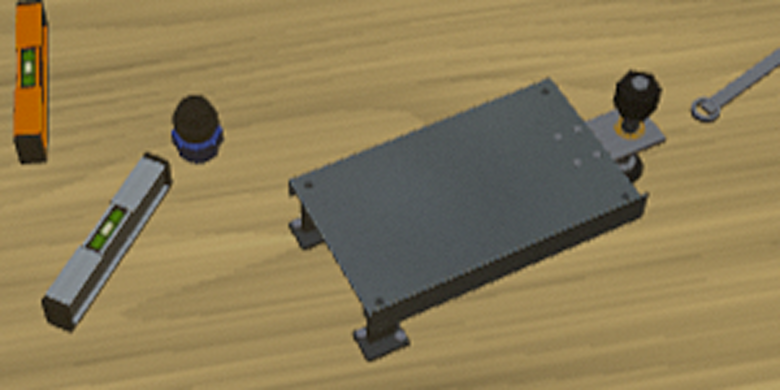

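Run:
```python
import pickle,numpy as np
from h import *
np.set_printoptions(precision=4,suppress=True)
P=pickle.load(open("p0.pkl","rb"));t=P["top"];s=P["scene"]
T=lambda x,y:(160+x/2.5,150+y/2.5)
S=lambda x,y:(180+x/2.6,170+y/2.6)
A=onz(t,*T(153,367),.078);B=onz(t,*T(479,287),.078);C=onz(t,*T(430,93),.092);D=onz(t,*T(107,171),.092)
print("shelf",A,B,C,D,(A+B+C+D)/4, "len",np.linalg.norm(A-B),np.linalg.norm(C-D),np.linalg.norm(A-D))
y=(A-B)+(D-C);y[2]=0;y/=np.linalg.norm(y);print("ydir",y,np.arctan2(y[1],y[0]))
S1=[onz(s,*S(*c),z) for c,z in (((290,183),.078),((552,80),.078),((645,197),.092),((372,312),.092))]
print("scene",S1,sum(S1)/4)
y2=(S1[1]-S1[0])+(S1[2]-S1[3]);print(np.arctan2(y2[1],y2[0]))
c=(A+B+C+D)/4;print("knob pred",c+.19*y,"top obs",onz(t,*T(72,273),.134),"scene",onz(s,*S(639,86),.134), tri(t,T(72,273),s,S(639,86)))
L=[onz(t,*T(*q),.042) for q in ((727,203),(749,217),(623,390),(597,374))]
print("level",L,sum(L)/4);d=L[0]+L[1]-L[2]-L[3];print(np.linalg.norm(d)/2,np.arctan2(d[1],d[0]))
print("vial",onz(t,*T(676,295),.042),onz(s,*S(107,230),.042))
M=[onz(s,*S(*q),.042) for q in ((150,153),(168,164),(70,304),(44,293))];print("scene lvl",sum(M)/4)
d=M[0]+M[1]-M[2]-M[3];print(np.arctan2(d[1],d[0]))
print("adapter",onz(t,*T(565,415),.072))
# hex flat orientation
import cv2
```

```text
shelf [0.3788 0.1876 0.078 ] [ 0.457  -0.0971  0.078 ] [ 0.6293 -0.0492  0.092 ] [0.5498 0.235  0.092 ] [0.5037 0.0691 0.085 ] len 0.2952542847416235 0.2951123794082176 0.177978844492623
ydir [-0.2671  0.9637  0.    ] 1.84119777443424
scene [array([ 0.4672, -0.094 ,  0.078 ]), array([0.3873, 0.1935, 0.078 ]), array([0.5583, 0.2367, 0.092 ]), array([ 0.6354, -0.0464,  0.092 ])] [0.5121 0.0725 0.085 ]
1.8392319641238837
knob pred [0.453  0.2522 0.085 ] top obs [0.4527 0.2512 0.134 ] scene [0.4562 0.2562 0.134 ] (array([0.4538, 0.2546, 0.131 ]), np.float64(0.005524704001278996))
level [array([ 0.5459, -0.3277,  0.042 ]), array([ 0.5333, -0.3481,  0.042 ]), array([ 0.3711, -0.2314,  0.042 ]), array([ 0.3849, -0.2078,  0.042 ])] [ 0.4588 -0.2787  0.042 ]
0.2002574568094588 -0.6320946974352696
vial [ 0.4589 -0.28    0.042 ] [ 0.4635 -0.2767  0.042 ]
scene lvl [ 0.4592 -0.2736  0.042 ]
2.4888732112136553
adapter [ 0.3461 -0.1753  0.072 ]
```

```bash
cat >> h.py <<'E'
from scipy.spatial.transform import Rotation as R
def Rt(yaw): # tool y dir angle, z down
    y=np.array([np.cos(yaw),np.sin(yaw),0]);z=np.array([0,0,-1.]);x=np.cross(y,z);return R.from_matrix(np.c_[x,y,z])
def rows(s,targets):
    q=np.asarray(s["orientation"]);R0=R.from_quat(q[[1,2,3,0]]);p0=np.asarray(s["ee_pos"])
    y=R0.as_matrix()[:,1];print("now",p0.round(4),"yaw",np.arctan2(y[1],y[0]).round(4),"z",R0.as_matrix()[:,2].round(4),"F",np.round(s["contact_force"],1),"t",s["t"],"g",round(s["gripper_width"],3))
    for x,y,z,yaw in targets:
        d=R0.inv().apply(np.array([x,y,z])-p0)*100;r=(R0.inv()*Rt(yaw)).as_rotvec();print(d.round(2).tolist()+r.round(3).tolist())
E
python3 - <<'E'
from h import *
from plant import ctrl
rows(ctrl.sense(),[(.42,.4,.25,1.05),(.53,.1,.25,1.0),(.46,-.277,.22,.94)])
E
```

```text
now [0.1738 0.6003 0.2393] yaw 1.289 z [-1.e-04 -1.e-04 -1.e+00] F [-0.9  0.2 -0.9] t 1.2 g 0.997
[-29.22, -12.4, -1.08, -0.0, -0.0, 0.239]
[-48.13, -38.16, -1.07, -0.0, -0.0, 0.289]
[-51.89, -76.32, 1.93, -0.0, -0.0, 0.349]
```

Request:
{"name": "apply_moves", "arguments": {
  "deltas": [
    [-29.2,-12.4,-1,0,0,0.24,0],
    [-29.2,-12.4,-1,0,0,0.24,0],
    [-29.2,-12.4,-1,0,0,0.24,0],
    [-29.2,-12.4,-1,0,0,0.24,0],
    [-29.2,-12.4,-1,0,0,0.24,0],
    [-48.1,-38.2,-1,0,0,0.29,0],
    [-48.1,-38.2,-1,0,0,0.29,0],
    [-48.1,-38.2,-1,0,0,0.29,0],
    [-48.1,-38.2,-1,0,0,0.29,0],
    [-48.1,-38.2,-1,0,0,0.29,0],
    [-51.9,-76.3,2,0,0,0.35,0],
    [-51.9,-76.3,2,0,0,0.35,0],
    [-51.9,-76.3,2,0,0,0.35,0],
    [-51.9,-76.3,2,0,0,0.35,0],
    [-51.9,-76.3,2,0,0,0.35,0],
    [-51.9,-76.3,2,0,0,0.35,0],
    [-51.9,-76.3,2,0,0,0.35,0],
    [-51.9,-76.3,2,0,0,0.35,0],
    [-51.9,-76.3,2,0,0,0.35,0]
  ]
}}

```text
t: 3.58
ee_pos: [0.4608, -0.2755, 0.2193]
orientation: [-0.0, 0.31, 0.951, 0.0]
contact_force: [-0.6, 0.5, -0.1]
gripper_width: 1.001
```

Run:
```python
from h import *
from plant import ctrl
p=ctrl.capture("wrist");cv2.imwrite("pics/w1.png",p["img"][:,:,::-1])
import pickle;pickle.dump(p,open("w1.pkl","wb"))
m=ctrl.masks_of(p,"level")
for a in m[:2]: 
    b=box(a);print(a["confidence"],b)
    for c in cv2.boxPoints(b): print(c,onz(p,*c,.042).round(4))
    print(onz(p,*b[0],.042))
s=ctrl.sense();print(s["q"].round(2));rows(s,[(.46,-.277,.02,.94)])
```

```text
0.81 ((91.59402465820312, 61.41477584838867), (187.395263671875, 54.86256408691406), 54.93410110473633)
[15.310753   0.4838028] [ 0.2241 -0.3509  0.042 ]
[ 60.21531  -31.035736] [ 0.229  -0.3132  0.042 ]
[167.87729 122.34575] [ 0.3422 -0.3218  0.042 ]
[122.97274 153.8653 ] [ 0.3393 -0.3641  0.042 ]
[ 0.28060755 -0.33701239  0.042     ]
0.69 ((313.0, 202.5), (249.0, 38.0), 90.0)
[294.  78.] [ 0.3721 -0.2297  0.042 ]
[332.  78.] [ 0.3879 -0.2081  0.042 ]
[332. 327.] [ 0.5496 -0.3228  0.042 ]
[294. 327.] [ 0.5305 -0.349   0.042 ]
[ 0.45236575 -0.27176806  0.042     ]
[-0.12  0.24  0.71  1.67 -0.16  1.29  1.56]
now [ 0.4609 -0.2752  0.2193] yaw 0.9418 z [ 2.e-04  6.e-04 -1.e+00] F [ 1.2 -0.8 -0.3] t 3.675 g 0.998
[-0.03, -0.21, 19.93, 0.001, -0.0, 0.002]
```

View pics/w1.png

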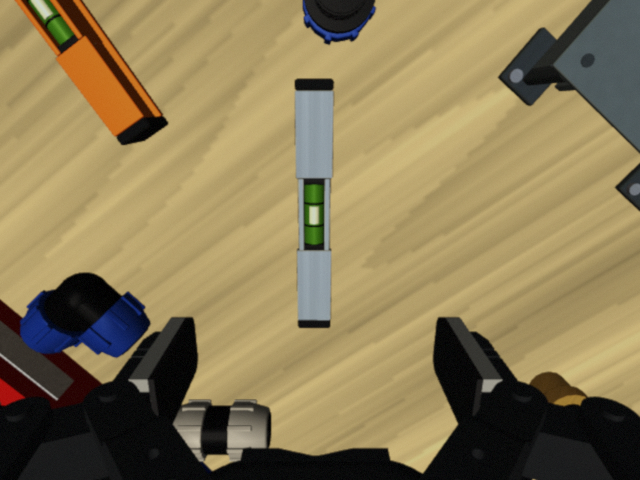

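Wrist picture: the level lies upright in the image, centred at (313,214), and the jaws straddle it squarely. Its world centre is (0.460,-0.277). I go down, close, and lift.

Request:
{"name": "apply_moves", "arguments": {
  "deltas": [
    [-0.05,-0.2,6,0,0,0,0],
    [-0.05,-0.2,12,0,0,0,0],
    [-0.05,-0.2,17,0,0,0,0],
    [-0.05,-0.2,19,0,0,0,0],
    [-0.05,-0.2,20.1,0,0,0,0],
    [-0.05,-0.2,20.1,0,0,0,0],
    [-0.05,-0.2,20.1,0,0,0,1],
    [-0.05,-0.2,20.1,0,0,0,1],
    [-0.05,-0.2,20.1,0,0,0,1],
    [-0.05,-0.2,20.1,0,0,0,1],
    [-0.05,-0.2,20.1,0,0,0,1],
    [-0.05,-0.2,20.1,0,0,0,1],
    [-0.05,-0.2,20.1,0,0,0,1],
    [-0.05,-0.2,20.1,0,0,0,1]
  ],
  "grip_force": 50
}}

```text
t: 5.42
ee_pos: [0.46, -0.2789, 0.019]
orientation: [0.001, 0.311, 0.951, 0.0]
contact_force: [-0.1, 1.8, 6.6]
gripper_width: 0.318
```

Run:
```python
from h import *
from plant import ctrl
c=np.array([.507,.070]);a=1.84;y=np.array([np.cos(a),np.sin(a)]);t=c-.015*y;print(t)
rows(ctrl.sense(),[(.46,-.277,.15,.94),(.50,-.16,.17,.7),(t[0],t[1],.17,1.84-np.pi/2),(t[0],t[1],.112,1.84-np.pi/2)])
```

```text
[0.51098946 0.05554026]
now [ 0.46   -0.2789  0.019 ] yaw 0.9392 z [ 1.4e-03 -1.0e-04 -1.0e+00] F [-0.1  1.8  6.6] t 5.425 g 0.318
[0.1, 0.16, -13.1, 0.001, 0.001, -0.001]
[3.77, 11.96, -15.09, 0.001, 0.001, 0.239]
[15.61, 30.01, -15.09, 0.001, 0.001, 0.67]
[15.62, 30.01, -9.29, 0.001, 0.001, 0.67]
```

Request:
{"name": "apply_moves", "arguments": {
  "deltas": [
    [0,0,-6,0,0,0,1],
    [0,0,-12,0,0,0,1],
    [3.8,6,-15,0,0,0.1,1],
    [3.8,12,-15,0,0,0.24,1],
    [8,18,-15,0,0,0.4,1],
    [12,24,-15,0,0,0.55,1],
    [15.6,30,-15,0,0,0.67,1],
    [15.6,30,-15,0,0,0.67,1],
    [15.6,30,-12,0,0,0.67,1],
    [15.6,30,-11,0,0,0.67,1],
    [15.6,30,-11,0,0,0.67,1]
  ]
}}

```text
t: 6.8
ee_pos: [0.5099, 0.0542, 0.1276]
orientation: [-0.001, 0.607, 0.795, -0.001]
contact_force: [0.2, -0.1, -3.4]
gripper_width: 0.317
```

Run:
```python
from h import *
from plant import ctrl
import pickle
p=ctrl.capture("wrist");t=ctrl.capture("top");s=ctrl.capture("scene")
pickle.dump((p,t,s),open("c2.pkl","wb"))
im=np.vstack([np.hstack([cv2.resize(p["img"],(400,300)),cv2.resize(t["img"][150:330,160:400],(400,300))]),cv2.resize(s["img"][170:320,270:470],(800,300))])
cv2.imwrite("pics/c2.png",im[:,:,::-1])
s=ctrl.sense();print(s["q"].round(2));rows(s,[(.511,.0555,.10,1.84-np.pi/2)])
```

```text
[-0.7   0.26  0.62  1.85 -0.17  1.09  0.25]
now [0.5112 0.0546 0.1292] yaw 0.2674 z [ 1.1e-03  2.0e-04 -1.0e+00] F [-1.1 -0.1 -3.6] t 6.95 g 0.318
[0.09, 0.0, 2.92, 0.001, 0.0, -0.002]
```

View pics/c2.png

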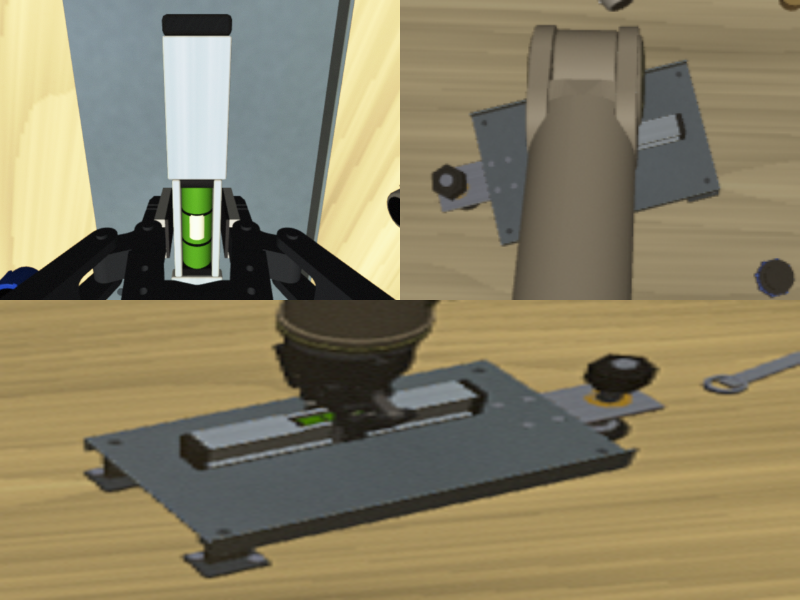

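The wrist view shows the level held squarely, with its bubble at about (197,227) in the panel, and the scene view shows it lined up with the shelf length. I lower it.

Request:
{"name": "apply_moves", "arguments": {
  "deltas": [
    [0,0,1.5,0,0,0,1],
    [0,0,2.4,0,0,0,1],
    [0,0,2.8,0,0,0,1],
    [0,0,3.0,0,0,0,1],
    [0,0,3.1,0,0,0,1],
    [0,0,3.1,0,0,0,1]
  ]
}}

```text
t: 7.7
ee_pos: [0.5108, 0.0555, 0.0974]
orientation: [0.0, 0.606, 0.796, 0.0]
contact_force: [-0.3, -0.1, -4.6]
gripper_width: 0.317
```

Request:
{"name": "apply_moves", "arguments": {
  "deltas": [
    [0,0,0.05,0,0,0,1],
    [0,0,0.1,0,0,0,1],
    [0,0,0.1,0,0,0,1]
  ]
}}

```text
t: 8.07
ee_pos: [0.5108, 0.0556, 0.0965]
orientation: [0.0, 0.606, 0.796, 0.0]
contact_force: [-0.7, 1.0, -1.1]
gripper_width: 0.322
```

Request:
{"name": "apply_moves", "arguments": {
  "deltas": [
    [0,0,0.06,0,0,0,1],
    [0,0,0.12,0,0,0,1],
    [0,0,0.12,0,0,0,1]
  ]
}}

```text
t: 8.45
ee_pos: [0.5109, 0.0558, 0.0959]
orientation: [-0.0, 0.606, 0.796, 0.001]
contact_force: [-4.6, 1.4, 8.3]
gripper_width: 0.321
```

Request:
{"name": "apply_moves", "arguments": {
  "deltas": [
    [0,0,0.05,0,0,0,1],
    [0,0,0.05,0,0,0,1],
    [0,0,0.05,0,0,0,1],
    [0,0,-0.05,0,0,0,1],
    [0,0,-0.1,0,0,0,0.3],
    [0,0,-0.1,0,0,0,0.3],
    [0,0,-0.1,0,0,0,0.3],
    [0,0,-2,0,0,0,0.3],
    [0,0,-6,0,0,0,0.3],
    [0,0,-10,0,0,0,0.3],
    [0,0,-10,0,0,0,1],
    [0,0,-10,0,0,0,1]
  ]
}}

```text
t: 9.95
ee_pos: [0.5103, 0.0555, 0.1945]
orientation: [-0.0, 0.606, 0.796, -0.0]
contact_force: [0.1, 0.6, 0.3]
gripper_width: 0.285
```

Run:
```python
from h import *
from plant import ctrl
import pickle
p=ctrl.capture("wrist");s=ctrl.capture("scene")
pickle.dump((p,s),open("c3.pkl","wb"))
cv2.imwrite("pics/w3.png",p["img"][:,:,::-1])
cv2.imwrite("pics/s3.png",cv2.resize(s["img"][170:320,270:470],(800,600),interpolation=cv2.INTER_CUBIC)[:,:,::-1])
s=ctrl.sense();print(s["q"].round(2));rows(s,[(.511,.0555,.12,1.84-np.pi/2)])
```

```text
[-0.73  0.19  0.64  1.76 -0.12  1.23  0.21]
now [0.5099 0.0554 0.1938] yaw 0.2691 z [-2.2e-03 -7.0e-04 -1.0e+00] F [-0.5  0.2 -0.3] t 10.05 g 0.106
[-0.02, 0.13, 7.38, -0.002, 0.0, -0.0]
```

View pics/w3.png

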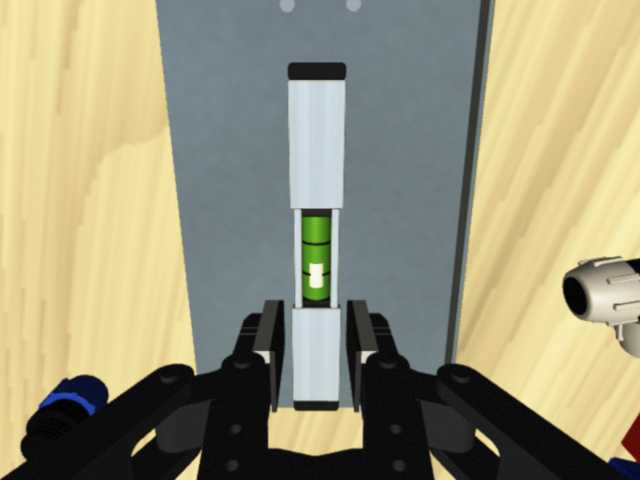

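View pics/s3.png

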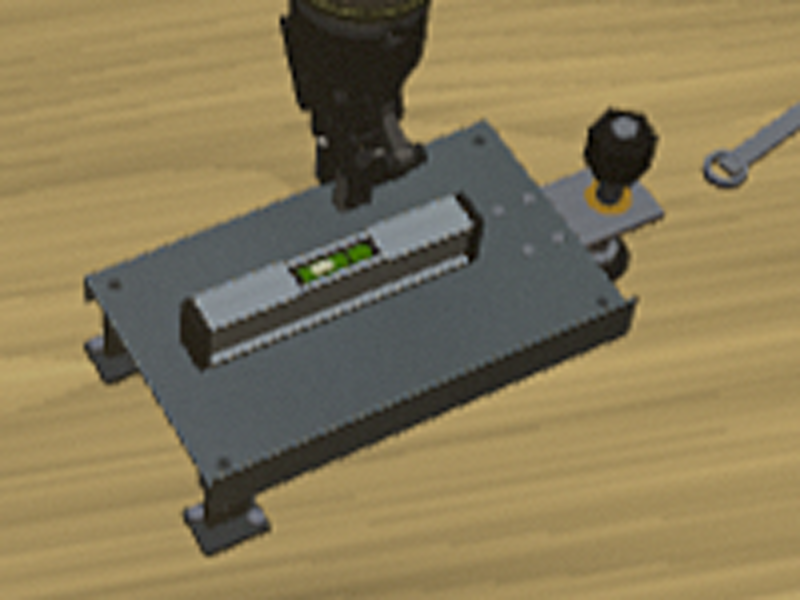

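The wrist view has the foot end at the top (shelf holes there). The lines are at rows 243 and 272 and the bubble is at row 275, about 11 mm towards the hinge. That needs about 3.6 rad clockwise. Next I go above the knob with the wrist pre-turned.

Run:
```python
from h import *
from plant import ctrl
rows(ctrl.sense(),[(.454,.254,.25,2.3)])
```

```text
now [0.5099 0.0554 0.1938] yaw 0.2691 z [-2.2e-03 -7.0e-04 -1.0e+00] F [-0.5  0.2 -0.3] t 10.05 g 0.106
[20.63, -0.12, -5.62, -0.002, -0.002, -2.031]
```

Request:
{"name": "apply_moves", "arguments": {
  "deltas": [
    [5,0,-4,0,0,-0.18,0],
    [10,0,-5.6,0,0,-0.36,0],
    [15,0,-5.6,0,0,-0.55,0],
    [20.6,0,-5.6,0,0,-0.73,0],
    [20.6,0,-5.6,0,0,-0.91,0],
    [20.6,0,-5.6,0,0,-1.1,0],
    [20.6,0,-5.6,0,0,-1.28,0],
    [20.6,0,-5.6,0,0,-1.46,0],
    [20.6,0,-5.6,0,0,-1.64,0],
    [20.6,0,-5.6,0,0,-1.82,0],
    [20.6,0,-5.6,0,0,-2.03,0],
    [20.6,0,-5.6,0,0,-2.03,0]
  ]
}}

```text
t: 11.55
ee_pos: [0.4555, 0.2538, 0.2499]
orientation: [-0.001, -0.356, 0.934, -0.0]
contact_force: [0.2, -0.4, -0.3]
gripper_width: 0.999
```

Run:
```python
from h import *
from plant import ctrl
import pickle
p=ctrl.capture("wrist");t=ctrl.capture("top")
pickle.dump((p,t),open("c4.pkl","wb"))
cv2.imwrite("pics/w4.png",p["img"][:,:,::-1])
m=ctrl.masks_of(p,"foot_grip")
for a in m[:3]: print(a["confidence"],a["rect"],box(a))
s=ctrl.sense();print(s["q"].round(2));rows(s,[(.454,.254,.108,2.3)])
```

```text
0.8 [281.3, 202.7, 347.6, 269.5] ((313.84649658203125, 235.2875213623047), (72.30988311767578, 61.28949737548828), 66.25050354003906)
0.19 [1.6, 44.6, 187.7, 178.7] ((84.32987213134766, 114.63677978515625), (213.38621520996094, 57.10881423950195), 25.85554313659668)
[-0.85  0.15  0.32  1.65 -0.05  1.35  1.77]
now [0.4557 0.2539 0.2505] yaw 2.2954 z [-9.e-04 -7.e-04 -1.e+00] F [0.9 0.1 0.7] t 11.7 g 1.001
[0.1, 0.12, 14.25, 0.0, -0.001, -0.005]
```

View pics/w4.png

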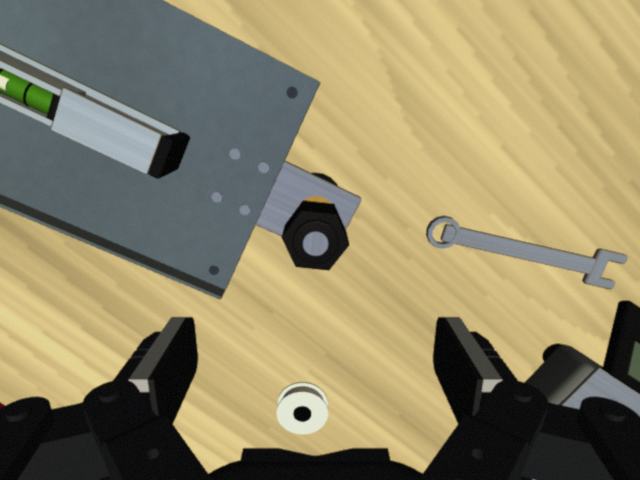

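Run:
```python
import pickle
from h import *
p,t=pickle.load(open("c4.pkl","rb"))
c=p["img"][190:280,265:365].astype(float)
c=np.clip(c*2.2,0,255).astype(np.uint8)
cv2.imwrite("pics/k4.png",cv2.resize(c,(600,540),interpolation=cv2.INTER_CUBIC)[:,:,::-1])
```

```text
(no output)
```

View pics/k4.png

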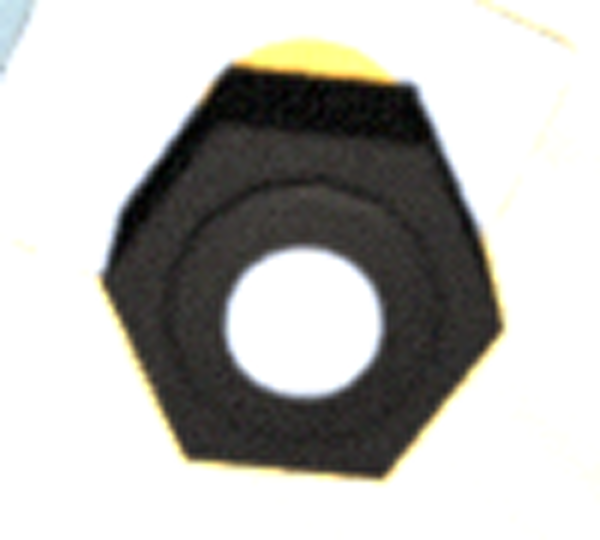

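Run:
```python
import pickle
from h import *
p,t=pickle.load(open("c4.pkl","rb"))
V=[onz(p,265+x/6,190+y/6,.134)[:2] for x,y in ((100,275),(187,460),(385,478),(503,325),(430,145),(218,122))]
print("cen",np.mean(V,0))
for i in range(6):
    e=V[(i+1)%6]-V[i];a=np.arctan2(e[1],e[0]);print(np.linalg.norm(e).round(4),"normal mod60",np.mod(a+np.pi/2,np.pi/3).round(3))
print("cap",onz(p,265+305/6,190+322/6,.15),onz(p,265+305/6,190+322/6,.134))
print([ (0.0+k*np.pi/3) for k in range(3)])
```

```text
cen [0.45597318 0.25553243]
0.0229 normal mod60 0.605
0.0216 normal mod60 0.631
0.0215 normal mod60 0.638
0.0214 normal mod60 0.594
0.0222 normal mod60 0.617
0.021 normal mod60 0.602
cap [0.45346676 0.25342633 0.15      ] [0.45745525 0.25701819 0.134     ]
[0.0, 1.0471975511965976, 2.0943951023931953]
```

Run:
```python
from h import *
from plant import ctrl
rows(ctrl.sense(),[(.4555,.2548,.14,2.709),(.4555,.2548,.108,2.709)])
```

```text
now [0.4557 0.2539 0.2505] yaw 2.2954 z [-9.e-04 -7.e-04 -1.e+00] F [0.9 0.1 0.7] t 11.7 g 1.001
[-0.06, 0.08, 11.05, 0.0, -0.001, -0.414]
[-0.06, 0.08, 14.25, 0.0, -0.001, -0.414]
```

Request:
{"name": "apply_moves", "arguments": {
  "deltas": [
    [-0.05,0.1,4,0,0,-0.18,0],
    [-0.05,0.1,7,0,0,-0.36,0],
    [-0.05,0.1,9.5,0,0,-0.41,0],
    [-0.05,0.1,12,0,0,-0.41,0],
    [-0.05,0.1,14.2,0,0,-0.41,0],
    [-0.05,0.1,14.2,0,0,-0.41,0],
    [-0.05,0.1,14.2,0,0,-0.41,1],
    [-0.05,0.1,14.2,0,0,-0.41,1],
    [-0.05,0.1,14.2,0,0,-0.41,1],
    [-0.05,0.1,14.2,0,0,-0.41,1],
    [-0.05,0.1,14.2,0,0,-0.41,1],
    [-0.05,0.1,14.2,0,0,-0.41,1]
  ],
  "grip_force": 40
}}

```text
t: 13.2
ee_pos: [0.4568, 0.2552, 0.1102]
orientation: [0.001, -0.539, 0.843, -0.0]
contact_force: [2.0, -1.5, 6.1]
gripper_width: 0.436
```

Run:
```python
from h import *
from plant import ctrl
p=ctrl.capture("wrist");cv2.imwrite("pics/w5.png",p["img"][:,:,::-1])
s=ctrl.sense();print(s["q"].round(2),s["torque"].round(2));rows(s,[])
```

```text
[-0.8   0.27  0.27  1.83 -0.08  1.05  2.21] [-0.27 -0.47 -0.06]
now [0.4568 0.2552 0.1102] yaw 2.7082 z [ 0.0024  0.0012 -1.    ] F [ 3.3 -1.4  6.1] t 13.25 g 0.441
```

View pics/w5.png

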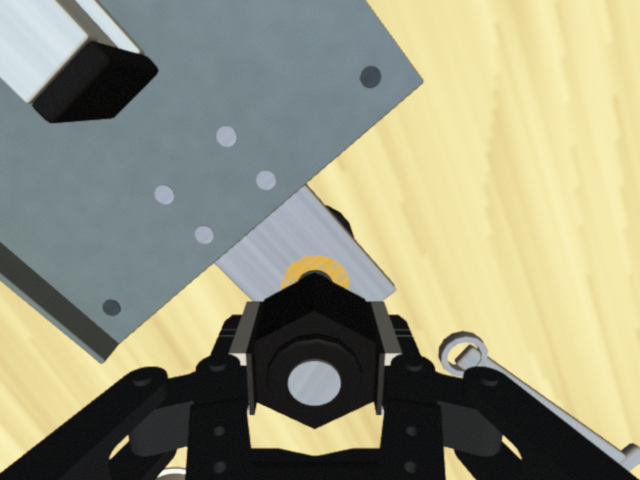

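The wrist view shows the pads flat on the knob's opposite faces, and the opening of about 38 mm agrees. I turn it.

Request:
{"name": "apply_moves", "arguments": {
  "deltas": [
    [0,0,0,0,0,0.15,1],
    [0,0,0,0,0,0.3,1],
    [0,0,0,0,0,0.45,1],
    [0,0,0,0,0,0.6,1],
    [0,0,0,0,0,0.75,1],
    [0,0,0,0,0,0.9,1],
    [0,0,0,0,0,1.05,1],
    [0,0,0,0,0,1.2,1],
    [0,0,0,0,0,1.35,1],
    [0,0,0,0,0,1.5,1],
    [0,0,0,0,0,1.65,1],
    [0,0,0,0,0,1.8,1],
    [0,0,0,0,0,1.95,1],
    [0,0,0,0,0,2.1,1],
    [0,0,0,0,0,2.1,1]
  ]
}}

```text
t: 15.12
ee_pos: [0.4567, 0.2557, 0.1102]
orientation: [0.001, 0.464, 0.886, 0.001]
contact_force: [2.8, -0.6, 6.2]
gripper_width: 0.441
```

Run:
```python
from h import *
from plant import ctrl
p=ctrl.capture("top");cv2.imwrite("pics/t6.png",cv2.resize(p["img"][170:310,160:360],(800,560),interpolation=cv2.INTER_CUBIC)[:,:,::-1])
s=ctrl.sense();print(s["q"].round(2),s["torque"].round(2));rows(s,[])
```

```text
[-1.08  0.3   0.6   1.84 -0.2   1.05  0.21] [-0.27 -0.12 -0.15]
now [0.4567 0.2557 0.1102] yaw 0.6083 z [ 0.0021  0.0014 -1.    ] F [3.4 0.4 6.8] t 15.175 g 0.434
```

View pics/t6.png

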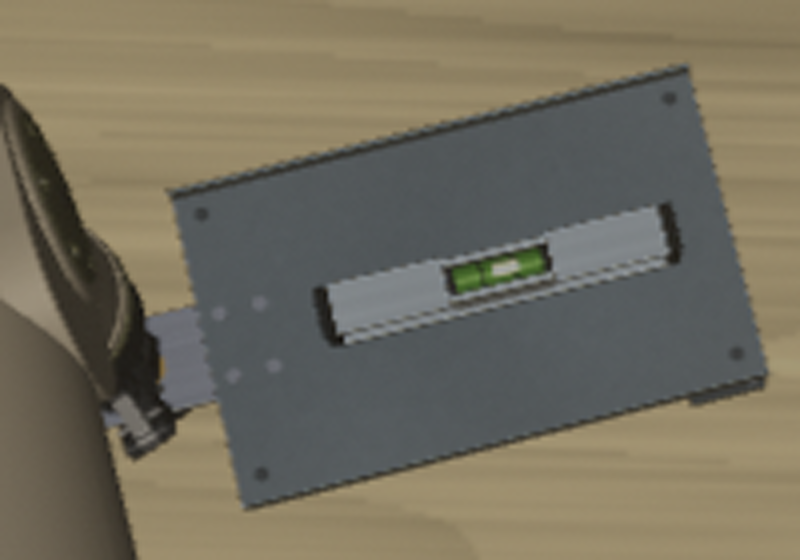

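From above (4x zoom), the vial centre is at about (499,270) and the bubble at (507,267), about 4.3 mm towards the hinge. I turn 1.45 rad more.

Request:
{"name": "apply_moves", "arguments": {
  "deltas": [
    [0,0,0,0,0,0.15,1],
    [0,0,0,0,0,0.3,1],
    [0,0,0,0,0,0.45,1],
    [0,0,0,0,0,0.6,1],
    [0,0,0,0,0,0.75,1],
    [0,0,0,0,0,0.9,1],
    [0,0,0,0,0,1.05,1],
    [0,0,0,0,0,1.2,1],
    [0,0,0,0,0,1.35,1],
    [0,0,0,0,0,1.45,1],
    [0,0,0,0,0,1.45,1],
    [0,0,0,0,0,1.45,1],
    [0,0,0,0,0,1.45,1],
    [0,0,0,0,0,1.45,1],
    [0,0,0,0,0,1.45,1],
    [0,0,0,0,0,1.45,1],
    [0,0,0,0,0,1.45,1]
  ]
}}

```text
t: 17.3
ee_pos: [0.4569, 0.2556, 0.1102]
orientation: [-0.0, 0.934, 0.357, 0.002]
contact_force: [4.1, -0.9, 5.6]
gripper_width: 0.441
```

Run:
```python
from h import *
from plant import ctrl
p=ctrl.capture("top");cv2.imwrite("pics/t7.png",cv2.resize(p["img"][215:265,230:340],(770,350),interpolation=cv2.INTER_CUBIC)[:,:,::-1])
s=ctrl.sense();print(s["q"].round(2),s["torque"].round(2));rows(s,[])
```

```text
[-1.29  0.36  0.88  1.85 -0.32  1.07 -1.13] [ 0.16 -0.42 -0.12]
now [0.457  0.2556 0.1102] yaw -0.8416 z [ 0.0026  0.0019 -1.    ] F [2.8 0.3 5.5] t 17.35 g 0.439
```

View pics/t7.png

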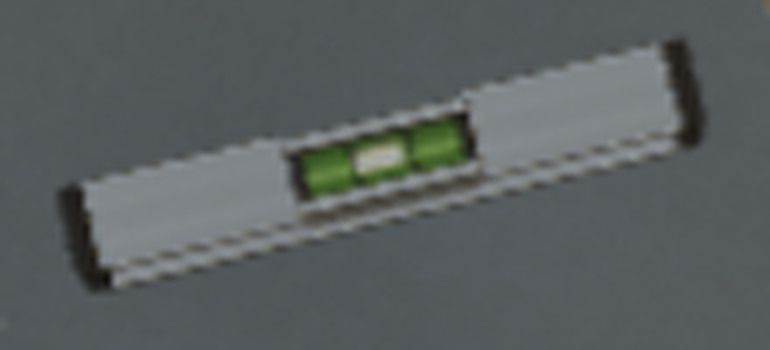

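From above (7x zoom), the lines are at about x=350 and 407 and the bubble is centred at x≈380, so it stands between them. I let go and look from above the level.

Run:
```python
from h import *
from plant import ctrl
rows(ctrl.sense(),[(.455,.2548,.2,-.84),(.510,.0555,.2,.27)])
```

```text
now [0.457  0.2556 0.1102] yaw -0.8416 z [ 0.0026  0.0019 -1.    ] F [2.8 0.3 5.5] t 17.35 g 0.439
[-0.17, -0.07, -8.98, 0.0, -0.003, -0.002]
[-9.35, 18.46, -9.0, 0.002, -0.003, -1.112]
```

Request:
{"name": "apply_moves", "arguments": {
  "deltas": [
    [0,0,0,0,0,0,0],
    [0,0,0,0,0,0,0],
    [0,0,0,0,0,0,0],
    [0,0,0,0,0,0,0],
    [0,0,-3,0,0,0,0],
    [0,0,-6,0,0,0,0],
    [0,0,-9,0,0,0,0],
    [-2.5,5,-9,0,0,-0.18,0],
    [-5,10,-9,0,0,-0.36,0.5],
    [-7.5,15,-9,0,0,-0.54,1],
    [-9.3,18.4,-9,0,0,-0.72,1],
    [-9.3,18.4,-9,0,0,-0.9,1],
    [-9.3,18.4,-9,0,0,-1.11,1],
    [-9.3,18.4,-9,0,0,-1.11,1],
    [-9.3,18.4,-9,0,0,-1.11,1],
    [-9.3,18.4,-9,0,0,-1.11,1]
  ]
}}

```text
t: 19.35
ee_pos: [0.5089, 0.0562, 0.199]
orientation: [-0.0, 0.607, 0.795, -0.0]
contact_force: [-0.7, -0.3, -0.1]
gripper_width: 0.0
```

Run:
```python
from h import *
from plant import ctrl
p=ctrl.capture("wrist");im=p["img"];cv2.imwrite("pics/w8.png",np.hstack([cv2.resize(im,(400,300)),cv2.resize(im[190:330,260:400],(400,400),interpolation=cv2.INTER_CUBIC)[50:350]])[:,:,::-1])
a=ctrl.masks_of(p,"level")
for m in a[:2]:
    b=box(m);print(m["confidence"],b)
    print(np.mean([onz(p,*c,.12) for c in cv2.boxPoints(b)],0))
s=ctrl.sense();print(s["q"].round(2),s["torque"].round(2));rows(s,[(.51,.055,.14,.27)])
```

```text
0.61 ((317.5, 188.5), (247.0, 57.0), 90.0)
[0.50076874 0.0873346  0.12      ]
[-0.92  0.21  0.86  1.77 -0.17  1.24  0.25] [-0.02  0.02 -0.04]
now [0.5089 0.0561 0.199 ] yaw 0.2679 z [-1.e-04 -2.e-04 -1.e+00] F [ 0.3 -0.3 -0.8] t 19.45 g -0.001
[-0.14, 0.07, 5.9, -0.0, 0.0, -0.002]
```

View pics/w8.png

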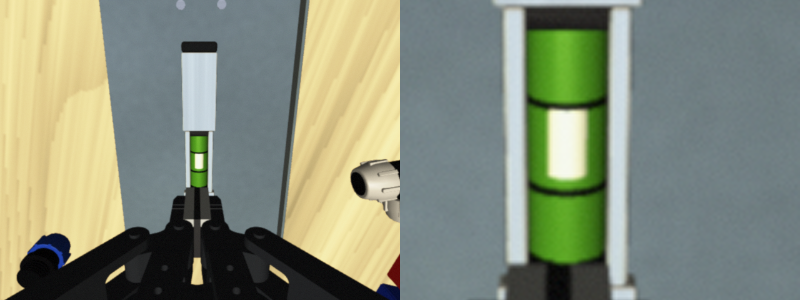

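Run:
```python
from h import *
from plant import ctrl
p=ctrl.capture("wrist");import pickle;pickle.dump(p,open("w9.pkl","wb"))
im=p["img"];c=np.asarray(p["world_from_camera"]);print(c.round(3));print("nadir",proj(p,[c[0,3]+1e-6,c[1,3],.12]),p["fx"])
cv2.imwrite("pics/w9.png",cv2.resize(im[205:310,295:345],(285*1,600),interpolation=cv2.INTER_CUBIC)[:,:,::-1])
for col in (314,317,320,323): print(col,[int(v) for v in im[220:300,col].mean(1)])
```

```text
[[ 0.964  0.251  0.083  0.487]
 [ 0.265 -0.917 -0.299  0.133]
 [ 0.001  0.31  -0.951  0.333]
 [ 0.     0.     0.     1.   ]]
nadir [314.44935643 105.24906643] 412.1493369120707
314 [103, 105, 106, 103, 103, 105, 106, 104, 103, 102, 102, 103, 105, 105, 103, 104, 103, 102, 103, 100, 101, 102, 99, 68, 38, 97, 215, 239, 240, 240, 240, 240, 240, 240, 240, 240, 240, 240, 240, 240, 240, 240, 240, 240, 240, 240, 240, 240, 238, 203, 135, 100, 94, 66, 34, 31, 77, 96, 98, 95, 97, 95, 97, 97, 95, 97, 97, 96, 95, 97, 93, 95, 94, 97, 95, 96, 94, 95, 83, 50]
317 [113, 114, 115, 114, 112, 113, 111, 113, 112, 112, 112, 111, 110, 112, 110, 108, 113, 110, 109, 109, 110, 110, 107, 79, 42, 74, 206, 240, 244, 243, 244, 244, 244, 244, 244, 244, 243, 243, 243, 243, 244, 244, 244, 244, 244, 243, 243, 243, 243, 230, 168, 111, 101, 84, 50, 33, 64, 94, 101, 102, 99, 101, 102, 101, 101, 102, 101, 100, 102, 101, 102, 98, 102, 99, 97, 99, 98, 99, 96, 61]
320 [104, 102, 104, 103, 104, 104, 103, 103, 103, 103, 102, 102, 101, 100, 102, 101, 101, 99, 103, 98, 100, 102, 99, 73, 41, 74, 211, 238, 240, 240, 240, 240, 241, 241, 241, 241, 241, 240, 241, 240, 239, 240, 241, 240, 240, 240, 240, 241, 239, 223, 161, 108, 95, 72, 41, 26, 61, 92, 96, 95, 98, 94, 93, 94, 94, 96, 95, 96, 96, 93, 93, 93, 94, 93, 94, 92, 95, 94, 91, 69]
323 [86, 87, 87, 85, 85, 87, 88, 85, 87, 85, 85, 86, 86, 86, 87, 84, 86, 86, 84, 84, 86, 86, 82, 49, 27, 78, 183, 214, 216, 216, 217, 216, 216, 215, 215, 213, 215, 215, 214, 216, 215, 213, 214, 213, 213, 214, 214, 213, 210, 165, 107, 86, 81, 56, 25, 24, 65, 82, 85, 81, 84, 82, 81, 83, 83, 83, 83, 82, 85, 85, 82, 83, 83, 84, 79, 78, 81, 80, 60, 41]
```

View pics/w9.png

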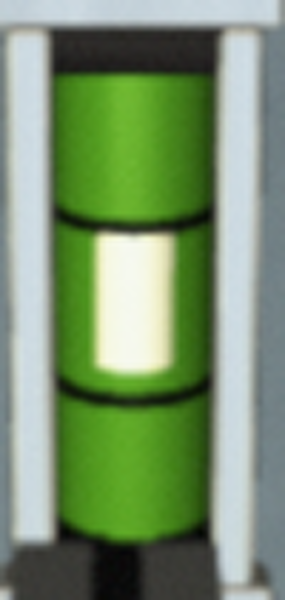

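Wrist rows: lines at 243.9 and 274.8, bubble from 245.6 to 270.0. That puts it about 0.9 mm towards the foot, but seen obliquely. I shift the camera over the vial for a straight-down reading.

Run:
```python
from h import *
from plant import ctrl
rows(ctrl.sense(),[(.530,-.02,.2,.27)])
```

```text
now [0.5089 0.0561 0.1991] yaw 0.2682 z [-1.e-04 -1.e-04 -1.e+00] F [-0.3  0.4 -0.8] t 19.5 g -0.002
[-7.9, 0.01, -0.09, -0.0, 0.0, -0.002]
```

Request:
{"name": "apply_moves", "arguments": {
  "deltas": [
    [-4,0,0,0,0,0,1],
    [-7.9,0,0,0,0,0,1],
    [-7.9,0,0,0,0,0,1],
    [-7.9,0,0,0,0,0,1]
  ]
}}

```text
t: 20.0
ee_pos: [0.5299, -0.0196, 0.1989]
orientation: [-0.0, 0.606, 0.795, -0.0]
contact_force: [-0.0, 0.8, -0.2]
gripper_width: -0.0
```

Run:
```python
from h import *
from plant import ctrl
p=ctrl.capture("wrist");t=ctrl.capture("top")
im=p["img"];c=np.asarray(p["world_from_camera"]);print("nadir",proj(p,[c[0,3]+1e-6,c[1,3],.12]))
cv2.imwrite("pics/w10.png",np.hstack([cv2.resize(im,(640,480)),cv2.resize(im[60:180,295:335],(160,480),interpolation=cv2.INTER_CUBIC)])[:,:,::-1])
g=im.astype(int).mean(2)
for col in (312,315,318): print(col,[int(v) for v in g[60:190,col]])
cv2.imwrite("pics/t10.png",cv2.resize(t["img"][215:265,230:340],(770,350),interpolation=cv2.INTER_CUBIC)[:,:,::-1])
```

```text
nadir [314.55174754 105.4320444 ]
312 [47, 80, 94, 94, 93, 95, 95, 95, 96, 94, 97, 95, 96, 93, 93, 95, 96, 93, 94, 95, 93, 94, 96, 97, 97, 95, 94, 94, 94, 93, 96, 90, 60, 33, 95, 196, 223, 225, 225, 225, 225, 226, 226, 225, 225, 225, 225, 224, 225, 224, 225, 224, 226, 225, 225, 225, 225, 225, 224, 225, 224, 224, 224, 219, 167, 103, 93, 95, 93, 78, 47, 22, 46, 79, 92, 95, 93, 93, 93, 96, 89, 92, 93, 90, 93, 94, 94, 96, 92, 94, 93, 93, 92, 91, 92, 92, 93, 93, 91, 91, 89, 55, 32, 39, 44, 40, 39, 34, 33, 25, 42, 120, 174, 199, 202, 204, 203, 204, 203, 204, 203, 202, 203, 203, 204, 202, 202, 201, 203, 203]
315 [104, 124, 129, 128, 128, 126, 128, 129, 127, 128, 127, 128, 127, 129, 126, 128, 126, 130, 128, 130, 129, 129, 127, 127, 128, 129, 127, 128, 128, 130, 127, 114, 77, 64, 138, 222, 239, 239, 240, 240, 240, 240, 239, 239, 240, 239, 239, 240, 239, 239, 239, 239, 240, 240, 240, 240, 240, 239, 239, 239, 240, 239, 240, 237, 197, 143, 127, 125, 125, 113, 74, 51, 63, 106, 123, 124, 127, 126, 123, 125, 123, 124, 125, 123, 125, 123, 123, 124, 123, 126, 124, 121, 121, 121, 122, 121, 121, 122, 121, 120, 119, 84, 47, 40, 42, 43, 39, 36, 33, 28, 42, 119, 172, 197, 205, 204, 206, 208, 204, 203, 203, 203, 204, 206, 204, 203, 204, 203, 203, 204]
318 [102, 122, 125, 125, 126, 123, 124, 127, 124, 123, 126, 125, 125, 126, 125, 126, 124, 125, 125, 125, 126, 123, 124, 125, 126, 127, 126, 126, 127, 125, 122, 111, 74, 59, 142, 228, 242, 243, 243, 243, 243, 243, 243, 243, 243, 243, 243, 243, 243, 243, 243, 243, 243, 243, 243, 243, 243, 243, 243, 243, 243, 243, 243, 240, 207, 144, 126, 122, 122, 107, 71, 47, 62, 104, 121, 123, 121, 121, 124, 124, 121, 122, 122, 123, 121, 121, 122, 122, 124, 123, 121, 120, 118, 120, 119, 120, 122, 121, 117, 120, 115, 98, 61, 43, 42, 40, 40, 35, 30, 30, 41, 118, 171, 196, 201, 201, 201, 199, 201, 202, 201, 200, 201, 200, 199, 200, 200, 201, 202, 200]
```

View pics/w10.png

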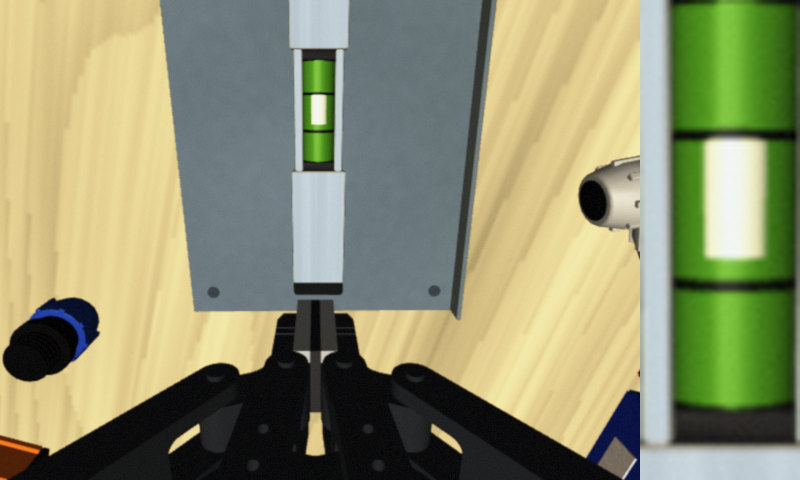

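View pics/t10.png

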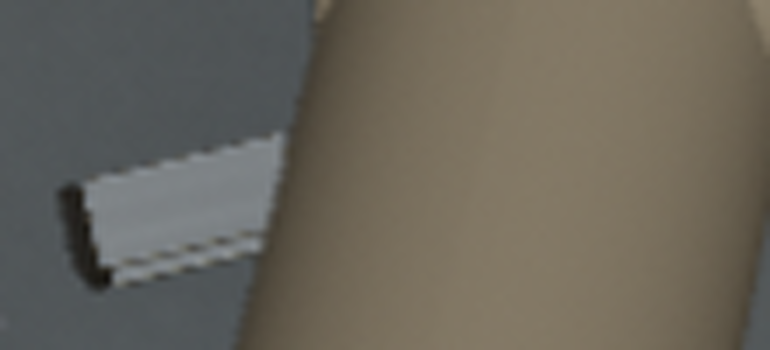

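Seen straight down, the lines are at rows 92.7 and 131.2 and the bubble runs from 94.2 to 124.5. It stands between the lines but 1.2 mm towards the foot. There is time to spare, so I turn back about 0.4 rad for margin.

Run:
```python
from h import *
from plant import ctrl
rows(ctrl.sense(),[(.4565,.2555,.199,.2056),(.4565,.2555,.1095,.2056)])
```

```text
now [ 0.5298 -0.0187  0.1989] yaw 0.2708 z [-5.e-04  4.e-04 -1.e+00] F [0.  0.2 0.2] t 20.1 g -0.0
[28.38, 0.27, 0.01, -0.0, -0.001, 0.065]
[28.38, 0.27, 8.96, -0.0, -0.001, 0.065]
```

Request:
{"name": "apply_moves", "arguments": {
  "deltas": [
    [6,0,0,0,0,0,0],
    [12,0,0,0,0,0.03,0],
    [18,0.1,0,0,0,0.065,0],
    [24,0.2,0,0,0,0.065,0],
    [28.4,0.25,0,0,0,0.065,0],
    [28.4,0.25,0,0,0,0.065,0],
    [28.4,0.25,3,0,0,0.065,0],
    [28.4,0.25,6,0,0,0.065,0],
    [28.4,0.25,8,0,0,0.065,0],
    [28.4,0.25,8.9,0,0,0.065,0],
    [28.4,0.25,8.9,0,0,0.065,0],
    [28.4,0.25,8.9,0,0,0.065,1],
    [28.4,0.25,8.9,0,0,0.065,1],
    [28.4,0.25,8.9,0,0,0.065,1],
    [28.4,0.25,8.9,0,0,0.065,1],
    [28.4,0.25,8.9,0,0,0.065,1],
    [28.4,0.25,8.9,0,0,0.065,1]
  ]
}}

```text
t: 22.22
ee_pos: [0.4575, 0.2545, 0.1108]
orientation: [0.0, 0.631, 0.775, 0.001]
contact_force: [1.2, -0.7, 5.0]
gripper_width: 0.44
```

Request:
{"name": "apply_moves", "arguments": {
  "deltas": [
    [0,0,0,0,0,-0.1,1],
    [0,0,0,0,0,-0.2,1],
    [0,0,0,0,0,-0.3,1],
    [0,0,0,0,0,-0.4,1],
    [0,0,0,0,0,-0.4,1],
    [0,0,0,0,0,-0.4,1],
    [0,0,0,0,0,-0.4,0],
    [0,0,0,0,0,-0.4,0],
    [0,0,0,0,0,-0.4,0],
    [0,0,0,0,0,-0.4,0],
    [0,0,-3,0,0,-0.4,0],
    [0,0,-6,0,0,-0.4,0],
    [0,0,-9,0,0,-0.4,0],
    [0,0,-9,0,0,-0.4,0]
  ]
}}

```text
t: 23.98
ee_pos: [0.4581, 0.2548, 0.2023]
orientation: [0.001, 0.465, 0.885, 0.002]
contact_force: [-0.6, -0.1, -0.0]
gripper_width: 0.996
```

Run:
```python
from h import *
from plant import ctrl
s=ctrl.sense();print(s["q"].round(2));rows(s,[(.530,-.02,.2,.27)])
```

```text
[-1.15  0.21  0.68  1.73 -0.14  1.25  0.16]
now [0.4581 0.2548 0.2023] yaw 0.6037 z [ 0.0031  0.0029 -1.    ] F [-0.6 -0.1 -0. ] t 23.975 g 0.996
[-26.7, -9.69, 0.18, 0.004, -0.001, 0.334]
```

Request:
{"name": "apply_moves", "arguments": {
  "deltas": [
    [-6,-2,0.2,0,0,0.1,0],
    [-12,-4,0.2,0,0,0.2,0.5],
    [-18,-6,0.2,0,0,0.33,1],
    [-24,-8.5,0.2,0,0,0.33,1],
    [-26.7,-9.7,0.2,0,0,0.33,1],
    [-26.7,-9.7,0.2,0,0,0.33,1],
    [-26.7,-9.7,0.2,0,0,0.33,1]
  ]
}}

```text
t: 24.85
ee_pos: [0.5283, -0.0197, 0.1973]
orientation: [-0.001, 0.604, 0.797, -0.0]
contact_force: [0.3, -0.2, -0.3]
gripper_width: -0.003
```

Run:
```python
from h import *
from plant import ctrl
p=ctrl.capture("wrist")
im=p["img"];c=np.asarray(p["world_from_camera"]);print("nadir",proj(p,[c[0,3]+1e-6,c[1,3],.12]))
cv2.imwrite("pics/w11.png",np.hstack([cv2.resize(im,(640,480)),cv2.resize(im[60:180,295:335],(160,480),interpolation=cv2.INTER_CUBIC)])[:,:,::-1])
g=im.astype(int).mean(2)
for col in (315,318): print(col,[int(v) for v in g[60:180,col]])
y=np.array([-.267,.964]);c=np.array([.51,.056])
s=ctrl.sense();rows(s,[(.51,.055,.14,.27)])
print([onz(p,*q,.12)[:2].round(4) for q in ((318,112),(319,282))])
```

```text
nadir [314.91264263 105.53594065]
315 [28, 72, 86, 88, 87, 87, 88, 87, 87, 87, 87, 89, 87, 88, 88, 88, 91, 86, 89, 90, 88, 85, 88, 89, 88, 87, 87, 89, 88, 90, 88, 84, 63, 33, 20, 43, 76, 106, 157, 174, 179, 179, 180, 179, 179, 180, 182, 180, 180, 180, 180, 181, 182, 180, 180, 183, 180, 183, 185, 189, 189, 188, 187, 189, 191, 188, 184, 144, 103, 87, 63, 32, 21, 48, 76, 88, 90, 88, 89, 90, 90, 90, 89, 88, 88, 88, 90, 90, 91, 92, 87, 87, 88, 89, 89, 87, 89, 89, 90, 87, 89, 86, 52, 33, 40, 44, 40, 37, 36, 30, 25, 42, 115, 174, 198, 204, 205, 204, 206, 204]
318 [53, 95, 111, 114, 113, 115, 112, 115, 111, 113, 115, 113, 113, 113, 114, 115, 115, 115, 116, 114, 117, 115, 114, 115, 117, 116, 116, 114, 118, 118, 116, 114, 92, 56, 43, 68, 105, 150, 217, 235, 236, 236, 237, 237, 237, 237, 237, 237, 238, 237, 238, 237, 236, 237, 237, 237, 237, 237, 238, 238, 237, 237, 236, 237, 237, 237, 234, 199, 142, 118, 90, 54, 43, 70, 107, 116, 118, 118, 117, 119, 119, 116, 120, 119, 118, 119, 116, 117, 117, 117, 117, 118, 117, 118, 119, 116, 117, 117, 119, 117, 117, 115, 82, 45, 40, 41, 42, 39, 38, 33, 27, 41, 114, 170, 199, 205, 205, 205, 203, 204]
now [ 0.5284 -0.019   0.1974] yaw 0.276 z [-1.1e-03  4.0e-04 -1.0e+00] F [-0.2  1.  -0.5] t 24.9 g -0.003
[7.62, 0.25, 5.75, -0.001, -0.001, 0.006]
[array([0.5079, 0.0543]), array([ 0.5333, -0.0327])]
```

View pics/w11.png

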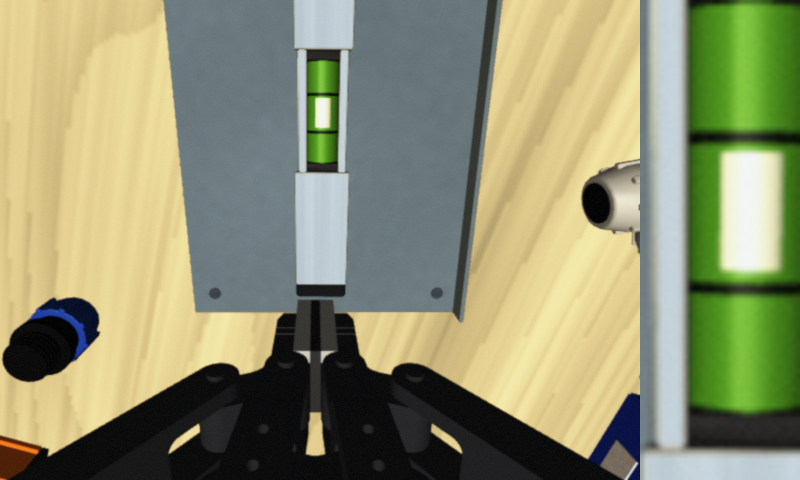

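The bubble now runs from 97.3 to 127.7 between lines at 94 and 132, within 0.3 mm of the middle. I press with the fingers shut, close to the middle.

Run:
```python
from h import *
from plant import ctrl
rows(ctrl.sense(),[(.513,.0435,.138,.27)])
```

```text
now [ 0.5284 -0.019   0.1974] yaw 0.276 z [-1.1e-03  4.0e-04 -1.0e+00] F [-0.2  1.  -0.5] t 24.9 g -0.003
[6.43, 0.23, 5.95, -0.001, -0.001, 0.006]
```

Request:
{"name": "apply_moves", "arguments": {
  "deltas": [
    [3.5,0.2,0,0,0,0,1],
    [6.4,0.2,2,0,0,0,1],
    [6.4,0.2,4.5,0,0,0,1],
    [6.4,0.2,5.9,0,0,0,1],
    [6.4,0.2,5.9,0,0,0,1]
  ]
}}

```text
t: 25.52
ee_pos: [0.5126, 0.0419, 0.1383]
orientation: [-0.001, 0.604, 0.797, -0.001]
contact_force: [1.0, 0.1, 0.6]
gripper_width: 0.002
```

Run:
```python
from h import *
from plant import ctrl
p=ctrl.capture("wrist")
cv2.imwrite("pics/w12.png",p["img"][:,:,::-1])
rows(ctrl.sense(),[])
```

```text
now [0.5133 0.0415 0.1392] yaw 0.274 z [-4.e-04 -5.e-04 -1.e+00] F [ 0.3 -0.  -0.2] t 25.575 g 0.003
```

View pics/w12.png

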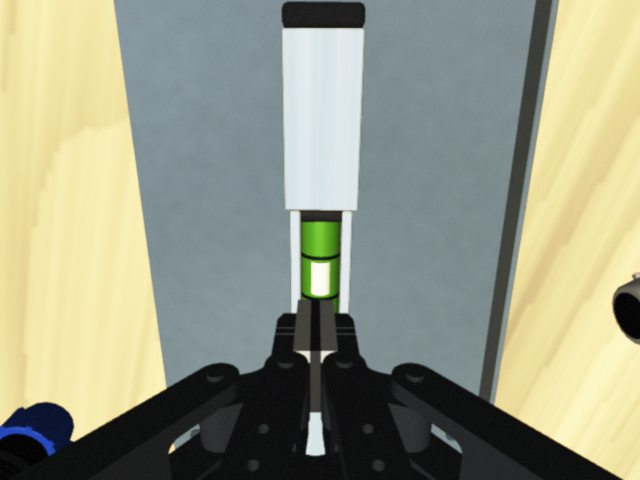

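The shut fingertips (316,305) stand over the level next to the visible bubble. I lower in small steps.

Request:
{"name": "apply_moves", "arguments": {
  "deltas": [
    [0,0.1,0.5,0,0,0,1],
    [0,0.1,0.8,0,0,0,1],
    [0,0.1,0.9,0,0,0,1],
    [0,0.1,1.0,0,0,0,1],
    [0,0.1,1.0,0,0,0,1]
  ]
}}

```text
t: 26.2
ee_pos: [0.5143, 0.0418, 0.1291]
orientation: [-0.0, 0.604, 0.797, -0.0]
contact_force: [0.5, 1.4, -0.2]
gripper_width: 0.008
```

Request:
{"name": "apply_moves", "arguments": {
  "deltas": [
    [0,0,0.05,0,0,0,1],
    [0,0,0.1,0,0,0,1],
    [0,0,0.1,0,0,0,1]
  ]
}}

```text
t: 26.58
ee_pos: [0.5143, 0.0419, 0.1281]
orientation: [-0.0, 0.604, 0.797, -0.0]
contact_force: [0.2, -0.3, -0.2]
gripper_width: 0.004
```

Request:
{"name": "apply_moves", "arguments": {
  "deltas": [
    [0,0,0.05,0,0,0,1],
    [0,0,0.1,0,0,0,1],
    [0,0,0.1,0,0,0,1]
  ]
}}

```text
t: 26.95
ee_pos: [0.5145, 0.0419, 0.128]
orientation: [-0.0, 0.604, 0.797, 0.0]
contact_force: [-4.2, -0.4, 10.6]
gripper_width: -0.002
```

The push is 10.6 N. I hold, let the bubble settle, and check.

Request:
{"name": "apply_moves", "arguments": {
  "deltas": [
    [0,0,0,0,0,0,1],
    [0,0,0,0,0,0,1],
    [0,0,0,0,0,0,1],
    [0,0,0,0,0,0,1],
    [0,0,0,0,0,0,1],
    [0,0,0,0,0,0,1],
    [0,0,0,0,0,0,1],
    [0,0,0,0,0,0,1],
    [0,0,0,0,0,0,1],
    [0,0,0,0,0,0,1]
  ]
}}

```text
t: 28.2
ee_pos: [0.5145, 0.0419, 0.128]
orientation: [-0.0, 0.604, 0.797, 0.0]
contact_force: [-4.0, 0.1, 9.6]
gripper_width: -0.002
```

Run:
```python
from h import *
from plant import ctrl
p=ctrl.capture("wrist");im=p["img"];sc=ctrl.capture("scene")["img"]
cv2.imwrite("pics/w13.png",np.hstack([cv2.resize(im,(400,300)),cv2.resize(im[210:330,240:400],(400,300),interpolation=cv2.INTER_CUBIC)])[:,:,::-1])
cv2.imwrite("pics/s13.png",cv2.resize(sc[170:320,270:470],(800,600),interpolation=cv2.INTER_CUBIC)[:,:,::-1])
for i in range(3):ctrl.capture("top");rows(ctrl.sense(),[])
```

```text
now [0.5145 0.0419 0.128 ] yaw 0.274 z [ 4.e-04  7.e-04 -1.e+00] F [-4.  -0.1 11.4] t 28.35 g -0.0
now [0.5145 0.0419 0.1279] yaw 0.274 z [ 4.e-04  8.e-04 -1.e+00] F [-3.8  0.5  9.7] t 28.4 g 0.004
now [0.5145 0.0419 0.128 ] yaw 0.274 z [ 4.e-04  8.e-04 -1.e+00] F [-4.  -0.3 10.6] t 28.45 g 0.002
```

View pics/w13.png

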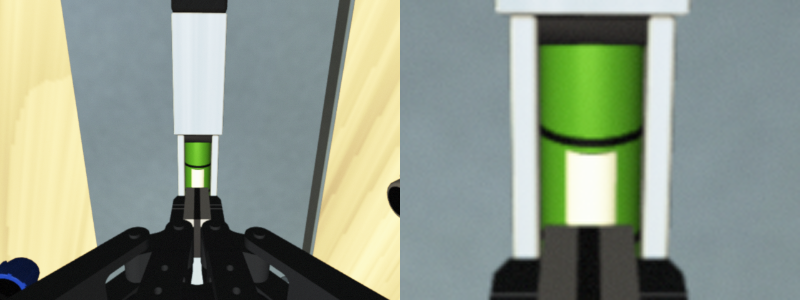

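View pics/s13.png

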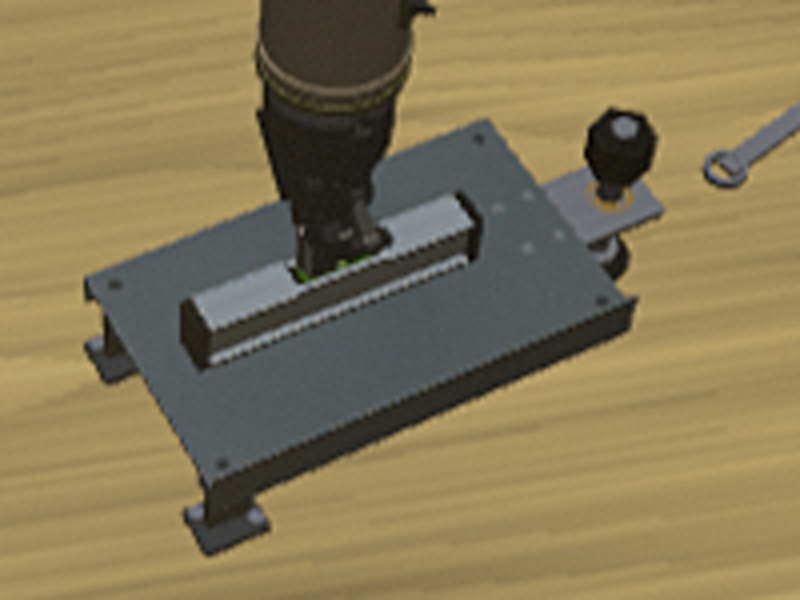

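The gap at the foot-end line is about 3.6 px (~1.7 mm), the same as before pressing, so the bubble is still centred. The level lies flat and the push is steady at 10 N.

Run:
```python
from plant import ctrl
print(ctrl.finish_job())
```

```text
the job is handed in; nothing more can be done
None
```

I stood the level along the middle of the shelf, pressed it flat and let go. I turned the knob about 3.55 rad clockwise, then about 0.4 rad back, until the bubble was centred. I handed the job in at about 28.5 s, still pressing the level with the shut fingers near its middle; the system gives no verdict.

- **Bubble:** The first reading after the 3.55 rad turn put it 1.2 mm towards the foot, inside the 2 mm limit. After the turn back, seen straight down with the hand off, it was within about 0.3 mm of the middle.
- **While pressing:** The fingers hid one line, but the gap at the visible line was still about 1.7 mm, the same as before pressing.
- **Push:** 10–11 N downwards and steady, plus a sideways force of about 4 N that did not move the tool.
- **Disagreement:** After the first turn the low-resolution top camera read the bubble about 0.4 mm towards the hinge. I went by the closer wrist camera.
- **Fittings and tools:** I did not notice touching any of them, but I did not measure them again at the end.

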